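# Stack the filter clamp and lock its bayonet cap

## Robot

A 6-joint arm with a two-finger parallel gripper is mounted at the origin on a cart in front of the work surface, level with it; the furniture and walls round the work are solid. World frame = base frame: x ahead of the robot, y to its left, z up, the work surface at z = 0. Lengths are in m, angles in rad, forces in N, time in s.
With the tool pointing down it reaches from about 0.35 to 0.775 m from the base axis. Payload 7.3 kg.
Tool frame: the origin (TCP) lies between the finger pads; the fingertips stand 14 mm ahead of it and the grasp point (between the pads) lies 5 mm behind it; z points along the fingers, y is the line along which they close (so a half turn about z gives the same grasp; the last joint's range is limited). The gripper opens to 92 mm and grips with 3 to 60 N. Pads are 19 mm wide; open, the fingers measure 130 mm over their backs; the gripper's body (75 mm by 190 mm) begins 47 mm behind the grasp point.
Start: joints at [-1.373, 0.342, 1.524, -0, 1.275, -0.146], TCP at [0.177, -0.494, 0.241] pointing down, gripper open.
Joint ranges: [-2.53, 2.53], [-0.77, 2.02], [0.04, 2.7], [-1, 4.14], [0.28, 2.66], [-3.11, 3.11]. Speed limits (rad/s): [2.57, 2.57, 3.14, 3.14, 3.14, 3.14].

## Interface

Orientations are given as a unit quaternion [w, x, y, z].
In Python, from station import env gives the robot as it stands. Calls block until the motion is done:
- env.movep(position, orientation): joint-space move of the TCP to a pose.
- env.move_l(position, rot=None, v=0.15, f_stop=None): straight line of the TCP; rot=None keeps the orientation; v is the mean speed in m/s. With f_stop (N) it stops when the force on the tool has changed by that much, and returns True; else False.
- env.movej(angles): joint-space move.
- env.let_go() and env.clamp(grip_force=None): open the fingers fully, or close them until they stop; grip_force is the grip in N (None keeps the last).
- env.sleep(seconds).
- env.solve_ik(position, orientation): joint angles nearest the present ones, or None.
- env.get_state(): the state.
- env.get_image(name): name is "scene" or "top" or "wrist"; returns (picture, depth): 384x512x3 uint8, blue, green, red; 384x512 float32, m along the optical axis (not along the pixel's ray), 0 where there is no reading.
- env.get_calibration(name): a dict with "intrinsics" (3x3 intrinsics, pixels), "R" (3x3) and "t" (3): a world point X has camera coordinates R X + t; the wrist camera has in their place "mount" (4x4, takes a point from camera to tool coordinates, whose origin is the TCP and whose axes are the flange's). Camera axes: x right, y down, z forward; pixel columns grow to the right and rows downward; lengths in m; the calibration is good to about 2 mm. A picture is of the moment at which its call begins: read the wrist's pose just before it. get_calibration takes no time and is no camera call.
A pose or a line that the arm cannot do raises env.MotionError and nothing moves.
- env.finish_job(): hands the job in; it is judged then, once.
The state is a dict: "clock": time; "qpos": joint angles; "joint_vel": joint speeds; "tau": joint torques, N m; "position": TCP position; "orientation": TCP orientation; "force": force on the tool from outside, world axes, zero at the start; "torque": the same for the moment, N m; "grip_width": finger opening in m; "grip_force": force on a finger pad.
Only numpy, scipy, OpenCV 4.12 (cv2) and the standard library are available. Lean on these libraries where they do the work, as an engineer would, in place of code of your own. Each camera call takes 0.05 s, during which the arm holds its last target. There are 200 camera calls.

## Task

Assemble the small filter clamp on the bench: put the thin perforated support ring over the centre post and down onto the spring seat, then the plain spacer ring on top of it, then the knurled cap. Find by feel where the cap's slot drops over the post's cross pin, push the cap down gently against the spring without driving it hard against the bottom, turn it about a sixth of a turn either way and let it rise so that the pin lies in the cap's grooves and holds the stack clamped. Leave the other things on the bench where they stand and let go of everything.

Things in the scene. Friction and masses are not known exactly. Their poses are not given: they have to be found in the camera images.
- clamp: Clamp, fixed to the bench: dark square base 104 x 104 x 12 mm, aluminium pedestal 36 mm high with a round spring seat, and a rigid steel centre post: 34 mm thick up to 64 mm above the origin, a cone to 28 mm at 68 mm, then a 12 mm neck up to 88 mm with a cross pin through it. Origin: centre of the base's underside; z up.
- seat_rest (a point): Fixed point on the post's axis at the height of the seat's top when free (50 mm above the clamp's origin). Seat: ring 58 mm across that yields straight down by 8 mm to a hard stop; it starts to yield at 4 N and adds 1 N per mm (12 N at the stop; the stack's own weight, 1.8 N, counts).
- pin_mid (a point): Middle of the cross pin, on the post's axis, 82 mm above the clamp's origin. The pin is 4 mm thick, 32 mm long over all, level and immovable. It lies roughly along the clamp's x axis but up to 0.35 rad off it either way about z; its true direction differs each time and is NOT reported (this point's axes are the clamp's): look or feel for it.
- support: Filter support: thin aluminium ring with a circle of small dark holes, outer diameter 58, bore 36, 8 mm thick, 40 g. Goes first. Origin: centre of the underside, z up. Lies flat on the bench.
- spacer: Spacer: plain smooth aluminium ring, outer diameter 58, bore 36, 16 mm high, 60 g. Goes second. Origin: centre of the underside, z up. Lies flat on the bench.
- cap: Bayonet cap: aluminium, finely knurled rim, outer diameter 58, 20 mm high, wall 9.5 mm, 80 g. Inside is a web from 5 to 12 mm above the origin with a 16 mm square hole and a through slot 7.6 mm wide and 39 mm long along the cap's x axis (two dark dots on the rim mark its ends). Origin: centre of the underside, z up.
- cap_web (a point): Centre of the cap's web top, 12 mm above the cap's origin. Two pairs of grooves in the web's top, 3 mm deep, at least 8.6 mm wide, run at +60 and -60 degrees from the slot. Cap origin above clamp origin: web lying on the pin 79 mm; slot over the pin, on the spacer 74 mm; pushed down far enough to turn 68 mm or less (seat stops it at 66); locked, pin in grooves 71 mm.
- petri_dish: Bystander: flat round petri dish with lid, 90 mm across, 16 mm high. Origin: centre of its underside.
- oil_bottle: Bystander: small dropper bottle, 25 mm across, 80 mm high. Origin: centre of its underside.
- slide_box: Bystander: small slide box, 87 x 34 x 26 mm. Origin: centre of its underside.

How it is judged:
On the way, in this order (a step that is already met when the one before it is completed fails the run):
1. the support ring lies flat on the spring seat, let go (z of support in the frame of clamp between 0.048 and 0.052 m and horizontal distance between support and clamp below 0.004 m and angle between support's own z axis and vertical below 0.08 rad and contact force between support and the fingers below 0.3 N), for 0.2 s.
2. the spacer ring lies flat on the support ring, let go (z of support in the frame of clamp between 0.047 and 0.052 m and horizontal distance between each of support, spacer and clamp below 0.004 m and angle between each of support, spacer's own z axis and vertical below 0.08 rad and z of spacer in the frame of clamp between 0.055 and 0.06 m and contact force between spacer and the fingers below 0.3 N), for 0.2 s.
3. the cap is pushed down against the spring (z of support in the frame of clamp between 0.04 and 0.0455 m and horizontal distance between each of support, spacer, cap and clamp below 0.004 m and angle between each of support, spacer, cap's own z axis and vertical below 0.08 rad and z of spacer in the frame of clamp between 0.048 and 0.0535 m and z of cap in the frame of clamp between 0.064 and 0.0692 m), for 0.1 s.
At the end, for the whole second after the job is handed in: Support on the seat, spacer on it, cap on top, level (0.08 rad), within 4 mm of the post's axis, at rest, released; cap locked with the pin in its grooves: origins of cap 69.3 to 72.5, spacer 53 to 57, support 45 to 49 mm above the clamp's origin (z of support in the frame of clamp between 0.045 and 0.049 m and horizontal distance between each of support, spacer, cap and clamp below 0.004 m and angle between each of support, spacer, cap's own z axis and vertical below 0.08 rad and z of spacer in the frame of clamp between 0.053 and 0.057 m and z of cap in the frame of clamp between 0.0693 and 0.0725 m and linear speed of each of support, spacer, cap below 0.02 m/s and contact force between cap and the fingers below 0.3 N); the robot touches nothing.
It fails at once if the cap is forced: more than 25 N between it and the clamp or the spacer (contact force between cap and clamp above 25 N or contact force between cap and spacer above 25 N).
It fails at once if a ring is forced: more than 25 N between a ring and the clamp (contact force between any of support, spacer and clamp above 25 N).
It fails at once if the petri dish, the dropper bottle or the slide box is shifted by more than 20 mm (distance of any of petri_dish, oil_bottle, slide_box from where it was at the start of the episode above 0.02 m).
It also fails if it takes over 72 s, if anything falls off the work surface, if the arm or the gripper's body presses on something with over 40 N, if the wrist force passes 120 N, or if a joint passes its speed limit or range.

## Working session

There is one attempt and no reset: what is moved stays moved. The work goes in short steps, each a Python script; the robot and the scene stay as the last script left them, time stands still between calls to the robot, and variables do not carry over. Pictures are saved under pics/ and viewed, at most 10 in all, crops included, and the job is handed in when it is done.

```bash
ls; mkdir -p pics
python3 - <<'E'
from station import env
import cv2,numpy as np
for n in("scene","top"):
    p,d=env.get_image(n);np.savez(f"{n}.npz",p=p,d=d);cv2.imwrite(f"pics/{n}0.png",p);c=env.get_calibration(n);print(n,c)
print(env.get_calibration("wrist"));print(env.get_state())
E
```

```text
pics
station.py
scene {'intrinsics': array([[452.19220801,   0.        , 262.44340803],
       [  0.        , 452.19220801, 192.21852624],
       [  0.        ,   0.        ,   1.        ]]), 'R': array([[-0.54500564, -0.83824005,  0.01795739],
       [-0.43590374,  0.26498959, -0.86009793],
       [ 0.71621001, -0.47658591, -0.5098128 ]]), 't': array([0.34915508, 0.29258715, 0.74237248])}
top {'intrinsics': array([[388.59037723,   0.        , 255.62510525],
       [  0.        , 388.59037723, 199.04037614],
       [  0.        ,   0.        ,   1.        ]]), 'R': array([[ 0.01235436, -0.99949085,  0.02941788],
       [-0.99770117, -0.01428202, -0.06624499],
       [ 0.06663141, -0.02853184, -0.99736964]]), 't': array([0.05123583, 0.55545653, 0.92907864])}
{'intrinsics': array([[294.62878595,   0.        , 250.97537482],
       [  0.        , 294.62878595, 193.454563  ],
       [  0.        ,   0.        ,   1.        ]]), 'mount': array([[ 8.59622066e-04, -9.65761314e-01, -2.59430809e-01,
         7.16753496e-02],
       [ 9.99999630e-01,  8.39896481e-04,  1.86879188e-04,
         
[... 179 characters left out ...]
0e+00]])}
{'clock': 0.1, 'qpos': array([-1.37301112e+00,  3.42635366e-01,  1.52490233e+00,  2.16610304e-06,
        1.27541452e+00, -1.46036738e-01]), 'joint_vel': array([ 0.00063784, -0.00138356, -0.00135176,  0.00027809,  0.00051309,
       -0.00111163]), 'tau': array([ 1.67456783e-03, -4.32005739e+01, -2.44694030e+01,  7.18666962e-02,
        5.26275916e-02, -5.12166002e-05]), 'position': array([ 0.17690693, -0.49393509,  0.24013032]), 'orientation': array([-6.79578905e-04,  9.85259491e-01,  1.71065112e-01, -1.65512300e-05]), 'force': array([0.26448269, 0.00716637, 0.48571004]), 'torque': array([-0.00608467,  0.01033614,  0.05433488]), 'grip_force': 0.0, 'grip_width': 0.09194334158196714}
```

View pics/top0.png

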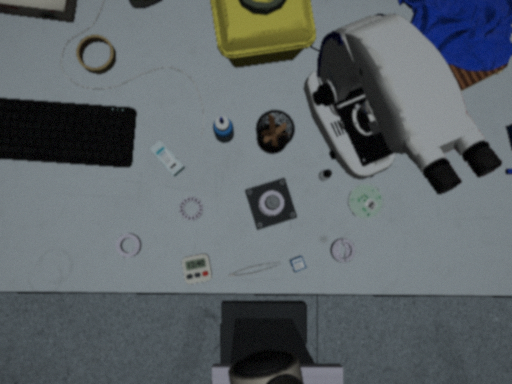

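View pics/scene0.png

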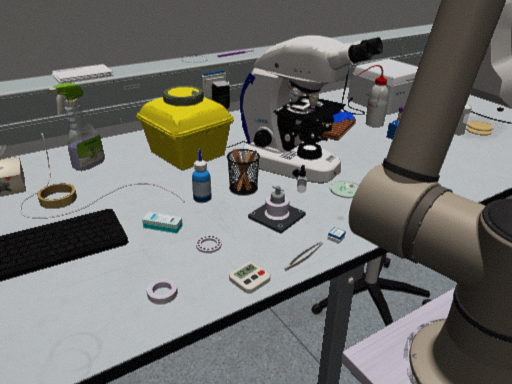

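Top view: support ring at (192,208), spacer (129,244), cap (341,249), clamp (271,203); petri dish (365,202), bottle and slide box are well clear. Next come closer wrist views of each.

```bash
cat > h.py <<'E'
from station import env
import numpy as np,cv2
from scipy.spatial.transform import Rotation as Rn
def q(yaw): # tool down; tool x at angle yaw, tool y at yaw-90deg
    return np.roll((Rn.from_euler('z',yaw)*Rn.from_euler('x',np.pi)).as_quat(),1)
def yaw(s=None):
    w=(s or env.get_state())["orientation"];x=Rn.from_quat(np.roll(w,-1)).apply([1,0,0]);return np.arctan2(x[1],x[0])
def cam_top(n="top"):
    c=env.get_calibration(n);R=c["R"];return c["intrinsics"],R.T,-R.T@c["t"]
def cam_wrist(pos,ori):
    c=env.get_calibration("wrist");M=c["mount"];R=Rn.from_quat(np.roll(ori,-1)).as_matrix()
    return c["intrinsics"],R@M[:3,:3],R@M[:3,3]+pos
def ray(cam,uv,z):
    K,R,o=cam;uv=np.atleast_2d(uv).astype(float)
    d=(R@np.linalg.inv(K)@np.c_[uv,np.ones(len(uv))].T).T
    return o+d*((z-o[2])/d[:,2])[:,None]
def proj(cam,X):
    K,R,o=cam;c=(np.atleast_2d(X)-o)@R@K.T;return c[:,:2]/c[:,2:]
def shot(name):
    s=env.get_state();p,d=env.get_image("wrist");np.savez(name+".npz",p=p,d=d,pos=s["position"],ori=s["orientation"]);return s
E
python3 - <<'E'
from h import *
c=cam_top()
P={}
for n,uv,z in(("support",(192,208),.008),("spacer",(129,244),.016),("cap",(341,249),.02),("clamp",(272,203),.05)):
    P[n]=ray(c,uv,z)[0];print(n,P[n],np.hypot(*P[n][:2]),np.arctan2(P[n][1],P[n][0]))
s=env.get_state();print(yaw(s))
for n in("cap","clamp","spacer","support"):
    t0=env.get_state()["clock"]
    y=np.arctan2(P[n][1],P[n][0])
    env.movep([P[n][0],P[n][1],.17],q(y));env.sleep(.2)
    s=shot(n);print(n,s["qpos"].round(2),yaw(s),s["clock"]-t0,s["position"])
v=[np.load(n+".npz")["p"] for n in("cap","clamp","spacer","support")]
im=np.vstack([np.hstack(v[:2]),np.hstack(v[2:])]);cv2.imwrite("pics/w.png",cv2.resize(im,(800,600),interpolation=cv2.INTER_AREA))
E
```

```text
support [0.53118186 0.21375342 0.008     ] 0.5725772327979093 0.3825830906778373
spacer [0.44238995 0.36115071 0.016     ] 0.5710855506761291 0.6846389405447347
cap [ 0.43610592 -0.14992826  0.02      ] 0.4611581672096379 -0.33113064317458707
clamp [0.54377403 0.02088441 0.05      ] 0.5441749334001985 0.038387548710196985
0.3438211753775726
cap [-0.5   0.3   1.8  -0.    1.04  1.4 ] -0.3321967236063281 1.8083 [ 0.43602325 -0.15060024  0.17005475]
clamp [-0.11  0.44  1.58 -0.    1.12  1.43] 0.0357152385413114 1.025 [0.54345466 0.01934044 0.17017831]
spacer [ 0.55  0.49  1.5  -0.    1.15  1.44] 0.6826489164455092 1.5333999999999999 [0.44312907 0.36023532 0.1700414 ]
support [0.25 0.49 1.49 0.   1.16 1.44] 0.3853125267336855 0.9249999999999998 [0.5304327  0.21532382 0.17006   ]
```

View pics/w.png

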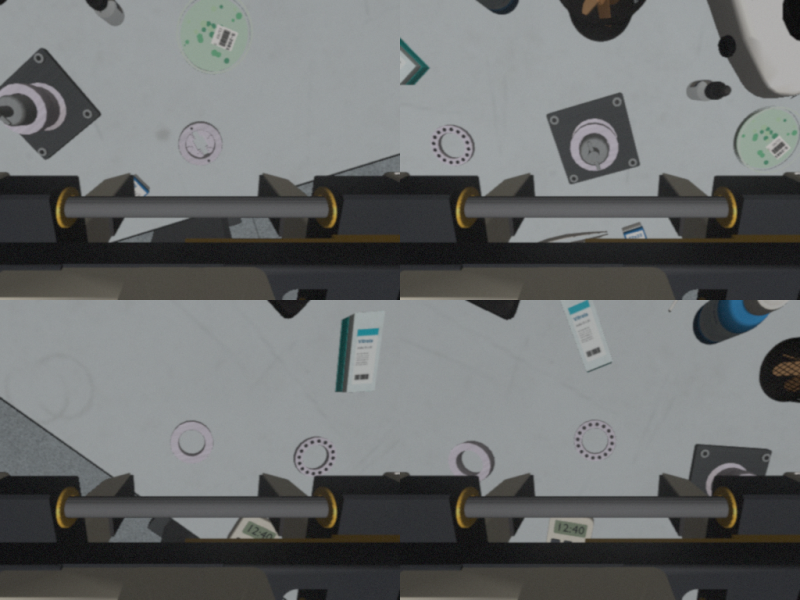

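Wrist views (tiled at 0.78 scale): the cap with its slot is centred at (200,142) in the top-left tile. The clamp post with its pin is at (595,150), the spacer at (192,440) and the perforated support at (595,440). Next I'll enlarge these and check whether the depth separates the ring tops.

```bash
cat >> h.py <<'E'
def cloud(f):
    z=np.load(f+".npz");cam=cam_wrist(z["pos"],z["ori"]);K,R,o=cam;d=z["d"];v,u=np.mgrid[:384,:512]
    c=np.stack([(u-K[0,2])/K[0,0]*d,(v-K[1,2])/K[1,1]*d,d],-1);return z["p"],cam,c@R.T+o,d>0
def away_circle(cam,mask,top,r=.029):
    from scipy.optimize import least_squares
    cs,_=cv2.findContours(mask.astype(np.uint8),cv2.RETR_EXTERNAL,cv2.CHAIN_APPROX_NONE)
    k=max(cs,key=cv2.contourArea)[:,0];P=ray(cam,k,top)[:,:2]
    c0=P.mean(0);a=c0-cam[2][:2];a/=np.linalg.norm(a)
    for _ in range(3):
        S=P[(P-c0)@a>.003]
        f=least_squares(lambda p:np.hypot(*(S-p[:2]).T)-p[2],[*c0,r],loss="soft_l1",f_scale=.0005);c0=f.x[:2]
    g=least_squares(lambda p:np.hypot(*(S-p).T)-r-.0004,c0,loss="soft_l1",f_scale=.0005)
    return f.x,g.x,np.sqrt(np.mean(g.fun**2))
E
python3 - <<'E'
from h import *
R={"cap":([.436,-.150],.02),"spacer":([.4424,.361],.016),"support":([.531,.214],.008),"clamp":([.544,.0205],.05)}
tiles=[]
for n,(xy,top) in R.items():
    p,cam,W,ok=cloud(n)
    near=np.hypot(*(W[...,:2]-xy).transpose(2,0,1))<.045
    b=p.astype(int);pink=(b[...,2]-b[...,1])
    print(n,"height pct",np.percentile(W[...,2][near&ok],[5,25,50,75,90,97]).round(4),"R-G",np.percentile(pink[near],[5,50,75,95]))
    m=near&(pink>0)&ok
    m=cv2.morphologyEx(m.astype(np.uint8),cv2.MORPH_CLOSE,np.ones((3,3)))
    m=cv2.morphologyEx(m,cv2.MORPH_OPEN,np.ones((2,2)))
    print(away_circle(cam,m,top))
    h=near&ok&(abs(W[...,2]-top)<.003)
    print("depth mask",h.sum(),W[h].mean(0).round(4))
    u,v=proj(cam,[*xy,top])[0].astype(int)
    t=p[v-36:v+36,u-36:u+36];mm=m[v-36:v+36,u-36:u+36]
    t=cv2.resize(np.clip(t.astype(int)*1.3,0,255).astype(np.uint8),(300,300),interpolation=cv2.INTER_CUBIC)
    tiles.append(np.vstack([t,cv2.cvtColor(cv2.resize(mm*255,(300,300),interpolation=0),8)]));print("crop",u-36,v-36)
cv2.imwrite("pics/c.png",cv2.resize(np.hstack(tiles),(800,400),interpolation=cv2.INTER_AREA))
E
```

```text
cap height pct [0.0007 0.2397 0.2615 0.2673 0.2718 0.2736] R-G [-5.  1.  3.  5.]
(array([1349.60430777, -304.12609362, 1383.19814285]), array([ 0.24510833, -0.09806195]), np.float64(0.12079675640653521))
depth mask 1376 [ 0.4368 -0.1564  0.0203]
crop 213 150
spacer height pct [0.0005 0.2396 0.2614 0.2672 0.2717 0.2736] R-G [-5.  0.  2.  5.]
(array([0.53437776, 0.52461744, 0.43030168]), array([0.30733407, 0.20997029]), np.float64(0.12725528470650832))
depth mask 1437 [0.4423 0.3676 0.0164]
crop 213 149
support height pct [0.0004 0.2396 0.2613 0.2669 0.2717 0.2735] R-G [-5.  0.  2.  5.]
(array([0.04530798, 0.01899291, 0.029     ]), array([0.04530798, 0.01899291]), np.float64(nan))
depth mask 1383 [0.5339 0.219  0.0084]
crop 215 147
clamp height pct [0.0132 0.2396 0.2613 0.2672 0.2718 0.2736] R-G [-4.  1.  3.  5.]
(array([802.21793007, 111.22676579, 809.52913516]), array([ 0.3762002 , -0.00086028]), np.float64(0.107128678124961))
depth mask 1643 [0.5518 0.0222 0.0505]
crop 213 157
  return _methods._mean(a, axis=axis, dtype=dtype,
  ret = ret.dtype.type(ret / rcount)
```

View pics/c.png

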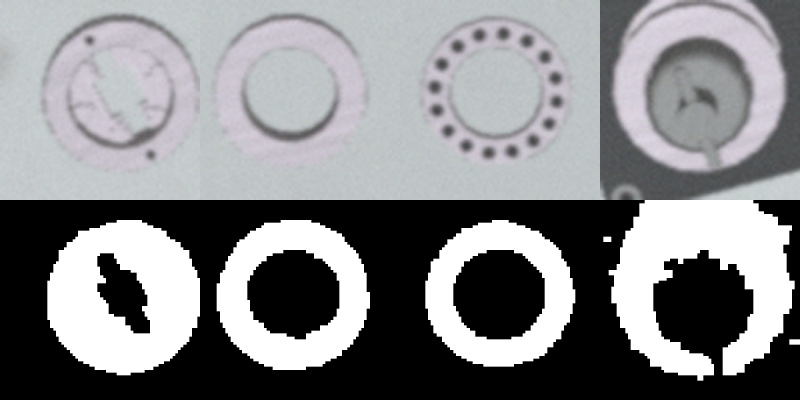

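Crops at (213–215, about 150): the cap's slot runs from the dot at about (90,40) to (150,155), the rings are clear, and the pin runs from about (682,75) to (712,160) across the post. The earlier mask leaked onto the gripper, so I'll use height bands instead.

```bash
cat > m.py <<'E'
from h import *
from scipy.optimize import least_squares
def circ(P,r0,fixed=False):
    f=least_squares(lambda p:np.hypot(*(P-p[:2]).T)-(r0 if fixed else p[2]),[*P.mean(0),r0],loss="soft_l1",f_scale=.0004)
    return f.x,np.sqrt(np.mean(f.fun**2))
def contour_pts(cam,m,top,hull=True):
    cs,_=cv2.findContours(m.astype(np.uint8),cv2.RETR_EXTERNAL,cv2.CHAIN_APPROX_NONE);k=max(cs,key=cv2.contourArea)
    return ray(cam,k[:,0],top)[:,:2]
if __name__=="__main__":
    R={"cap":([.436,-.154],.02),"spacer":([.4424,.365],.016),"support":([.533,.217],.008),"clamp":([.548,.0205],.05)}
    for n,(xy,top) in R.items():
        p,cam,W,ok=cloud(n)
        near=(np.hypot(*(W[...,:2]-xy).transpose(2,0,1))<.05)&ok&(W[...,2]<.1)
        m=near&(abs(W[...,2]-top)<.0035)
        P=contour_pts(cam,m,top);print(n,"outer",circ(P,.029),"mean h",W[...,2][m].mean().round(4))
        if n=="cap":
            g=p.astype(int).sum(2);v,u=np.where(m);o=g[m].argsort()[:14];print("dark",sorted(zip(u[o],v[o],g[m][o])))
        if n=="clamp":
            h=W[...,2]
            m=near&(abs(h-.082)<.0045)
            A=W[m];print("pin n",m.sum());ii=np.argsort(h[m]);
            for a,b in((.0775,.0865),(.0865,.092)):
                mm=near&(h>a)&(h<b);v,u=np.where(mm);print(a,mm.sum(),W[mm].mean(0).round(4),"u",u.min(),u.max(),"v",v.min(),v.max())
            mm=near&(h>.06);v,u=np.where(mm)
            hh=np.where(mm,h*1000,0)[v.min():v.max()+1,u.min():u.max()+1].round().astype(int);print(u.min(),v.min());print("\n".join(" ".join(f"{x:2d}" for x in r) for r in hh))
            bm=(np.hypot(*(W[...,:2]-xy).transpose(2,0,1))<.1)&ok&(abs(h-.012)<.003)
            cs,_=cv2.findContours(bm.astype(np.uint8),0,1);k=max(cs,key=cv2.contourArea)[:,0]
            Q=ray(cam,k,.012)[:,:2];print("base",cv2.minAreaRect((Q*1000).astype(np.float32)))
E
python3 m.py
```

```text
cap outer (array([ 0.43624847, -0.15613418,  0.02852227]), np.float64(0.00039828080230748633)) mean h 0.0202
dark [(np.int64(238), np.int64(163), np.int64(281)), (np.int64(244), np.int64(159), np.int64(278)), (np.int64(244), np.int64(164), np.int64(267)), (np.int64(245), np.int64(158), np.int64(278)), (np.int64(245), np.int64(164), np.int64(226)), (np.int64(246), np.int64(158), np.int64(276)), (np.int64(249), np.int64(157), np.int64(276)), (np.int64(253), np.int64(156), np.int64(272)), (np.int64(256), np.int64(156), np.int64(264)), (np.int64(262), np.int64(201), np.int64(262)), (np.int64(264), np.int64(200), np.int64(255)), (np.int64(266), np.int64(205), np.int64(281)), (np.int64(267), np.int64(205), np.int64(246)), (np.int64(267), np.int64(206), np.int64(267))]
spacer outer (array([0.44169948, 0.36718249, 0.02814289]), np.float64(0.00033301042718748256)) mean h 0.0164
support outer (array([0.53342672, 0.21878793, 0.02817236]), np.float64(0.00031696744271364686)) mean h 0.0084
clamp outer (array([0.5485506 , 0.02201935, 0.02762405]), np.float64(0.005845127904281824)) mean h 0.0505
pi
[... 4548 characters left out ...]
  0  0  0  0  0  0  0
 0  0  0  0  0  0  0  0  0  0  0  0  0  0  0  0  0  0  0  0  0  0 86 85 86 84 84  0  0  0  0  0  0  0  0  0  0  0
 0  0  0  0  0  0  0  0  0  0  0  0  0  0  0  0  0  0  0  0  0  0 84 84 85 84 85  0  0  0  0  0  0  0  0  0  0  0
 0  0  0  0  0  0  0  0  0  0  0  0  0  0  0  0  0  0  0  0  0  0 84 84 85 85 83  0  0  0  0  0  0  0  0  0  0  0
 0  0  0  0  0  0  0  0  0  0  0  0  0  0  0  0  0  0  0  0  0  0  0 85 84 84 84  0  0  0  0  0  0  0  0  0  0  0
 0  0  0  0  0  0  0  0  0  0  0  0  0  0  0  0  0  0  0  0  0  0  0 84 84  0  0  0  0  0  0  0  0  0  0  0  0  0
base ((548.4637451171875, 22.154937744140625), (103.16002655029297, 103.10650634765625), 18.151100158691406)
```

```bash
cat > geo.py <<'E'
from m import *
def mid(n,near_xy,rad,h0,h1):
    p,cam,W,ok=cloud(n);return W[(np.hypot(*(W[...,:2]-near_xy).transpose(2,0,1))<rad)&ok&(W[...,2]>h0)&(W[...,2]<h1)]
def pin_angle(n="clamp",c=(.5485,.0221)):
    A=mid(n,c,.019,.0805,.0865);r=np.hypot(*(A[:,:2]-c).T);A=A[r>.0075][:,:2]
    d=np.linalg.svd(A-A.mean(0),full_matrices=False)[2][0];return np.arctan(d[1]/d[0]),A.mean(0),len(A)
E
python3 - <<'E'
from geo import *
print("pin",pin_angle())
p,cam,W,ok=cloud("clamp");E=ray(cam,[(241.7,181),(252.7,216.8)],.084);d=E[0]-E[1];print("pin ends",E,np.arctan(d[1]/d[0]),np.linalg.norm(d))
p,cam,W,ok=cloud("cap")
g=cv2.GaussianBlur(p,(0,0),.6).astype(float).sum(2)
D=[]
for u,v in((245,164),(267,205)):
    s=g[v-2:v+3,u-2:u+3];w=np.clip(np.percentile(s,70)-s,0,None);yy,xx=np.mgrid[-2:3,-2:3];D.append((u+(w*xx).sum()/w.sum(),v+(w*yy).sum()/w.sum()))
X=ray(cam,D,.02);d=X[0]-X[1];print("dots",D,X.mean(0),"slot",np.arctan(d[1]/d[0]),"len",np.linalg.norm(d))
for n in("cap","support"):
    A=mid(n,(.5485,.0221),.012,.0865,.092);print("neck from",n,len(A),A.mean(0) if len(A) else "")
A=mid("support",(.4417,.3672),.04,.013,.019);print("spacer from support",A.mean(0),len(A))
A=mid("spacer",(.5334,.2188),.04,.005,.011);print("support from spacer",A.mean(0),len(A))
A=mid("support",(.5334,.2188),.04,.005,.011);print("support from support",A.mean(0),len(A))
# pick support
env.let_go()
x,y=.5334,.2188;yw=np.load("support.npz");a=np.arctan2(.21375,.53118)
env.move_l([x,y,.05],q(a));print(env.move_l([x,y,.0165],v=.06,f_stop=8))
env.sleep(.2);s=env.get_state();print(s["position"],yaw(s)-a,s["clock"])
env.clamp(15);s=env.get_state();print(s["grip_width"],s["grip_force"])
env.move_l([x,y,.17],v=.2);env.sleep(.15)
s=shot("held1");print(s["position"],s["grip_width"],s["force"],s["clock"])
p,cam,W,ok=cloud("held1");K,R,o=cam
T=Rn.from_quat(np.roll(s["orientation"],-1)).as_matrix();L=(W-s["position"])@T
m=ok&(np.hypot(L[...,0],L[...,1])<.034)&(L[...,2]>-.005)&(L[...,2]<.03);print("held",m.sum(),np.percentile(L[m],[2,50,98],axis=0).round(4))
np.save("L1.npy",L);cv2.imwrite("pics/h1.png",cv2.resize(p[130:300,130:380],(750,510)))
E
```

```text
pin (np.float64(0.38354917441970443), array([0.54884277, 0.02222197]), 100)
pin ends [[0.56319811 0.02701485 0.084     ]
 [0.53316913 0.01704286 0.084     ]] 0.32062095272372776 0.03164143221892593
dots [(np.float64(244.7873090481786), np.float64(164.09988249118683)), (np.float64(266.8007334963325), np.float64(205.31540342298288))] [ 0.43554586 -0.15640317  0.02      ] slot 0.15147677424771924 len 0.04912488009916816
neck from cap 1 [0.54411357 0.01550973 0.08670802]
neck from support 0 
spacer from support [0.44714411 0.36659133 0.0162529 ] 1224
support from spacer [0.53336672 0.2209428  0.00834594] 1369
support from support [0.53393737 0.21902208 0.00844681] 1383
False
[0.53364969 0.21888444 0.0168824 ] 7.1669762517379e-05 7.6667
0.05738600456338978 15.000079355668277
[0.53268373 0.21857452 0.16845138] 0.057344090241072024 [-0.78527143 -0.61183974 -0.9799055 ] 9.3833
held 3758 [[-0.0263 -0.0292 -0.0016]
 [ 0.0118 -0.0001  0.008 ]
 [ 0.0277  0.0292  0.0125]]
```

View pics/h1.png

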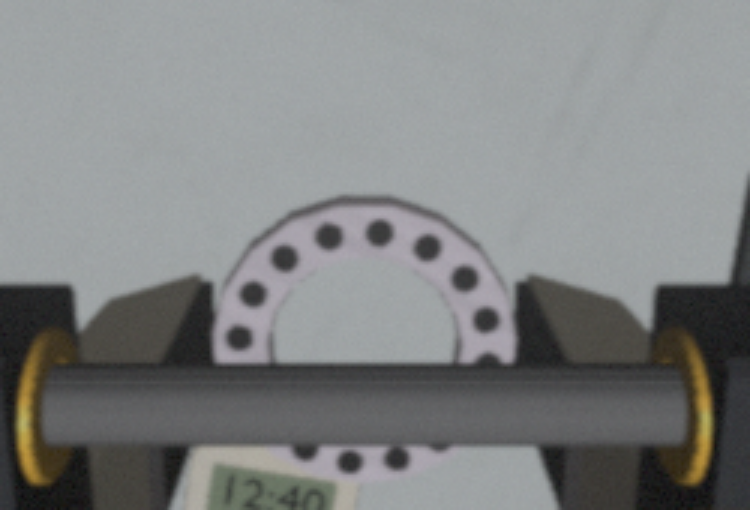

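The ring is held level and centred between the fingers. Next I'll fit its offset in the tool, go over the clamp, correct the position and lower it under guard.

```bash
cat > act.py <<'E'
from geo import *
def held_off(name):
    p,cam,W,ok=cloud(name);z=np.load(name+".npz");T=Rn.from_quat(np.roll(z["ori"],-1)).as_matrix();L=(W-z["pos"])@T
    m=ok&(np.hypot(L[...,0],L[...,1])<.034)&(L[...,2]>-.006)&(L[...,2]<.02)
    cs,_=cv2.findContours(m.astype(np.uint8),0,1);k=max(cs,key=cv2.contourArea)[:,0];P=L[k[:,1],k[:,0]]
    S=P[(P[:,0]>.008)][:,:2];f=least_squares(lambda c:np.hypot(*(S-c).T)-.0287,[0,0],loss="soft_l1",f_scale=.0004)
    return f.x,np.sqrt(np.mean(f.fun**2)),len(S)
def goto(xy,z,a,v=.1,it=2):
    """move_l with steady-state correction in xy; returns command used"""
    cmd=np.array(xy,float)
    for _ in range(it):
        env.move_l([*cmd,z],q(a),v=v);env.sleep(.25);s=env.get_state();cmd+=np.array(xy)-s["position"][:2]
    return cmd,s
def hand(a,off): # world offset of tool-frame xy
    return Rn.from_quat(np.roll(q(a),-1)).apply([off[0],off[1],0])[:2]
C=np.array([.5485,.0221])
E
python3 - <<'E'
from act import *
for r in(.0085,.0095,.011):
    A=mid("clamp",C,.0175,.0805,.0865);A=A[np.hypot(*(A[:,:2]-C).T)>r][:,:2];d=np.linalg.svd(A-A.mean(0))[2][0];print("pin",r,np.arctan(d[1]/d[0]),len(A))
off,rms,n=held_off("held1");print("off",off,rms,n)
a=.036;t=C-hand(a,[off[0],0])
env.movep([*t,.17],q(a));cmd,s=goto(t,.12,a,v=.15);print(t,cmd,s["position"])
f0=s["force"]
st=env.move_l([*cmd,.0685],v=.035,f_stop=5);env.sleep(.2);s=env.get_state();print(st,s["position"],s["force"]-f0,s["clock"])
E
```

```text
pin 0.0085 0.38388416997443897 91
pin 0.0095 0.3837344474503243 80
pin 0.011 0.38560023560606427 60
off [-0.00054162  0.00010496] 0.005508081080147061 254
[0.54904127 0.02211949] [0.54904107 0.02215121] [0.54845611 0.02196462 0.11997975]
False [0.54907181 0.02216369 0.06860061] [-0.18240196  0.03730832 -0.69081631] 13.3
```

Run:
```python
from act import *
env.let_go();env.sleep(.2);s=env.get_state();p=s["position"]
env.move_l([p[0],p[1],.17],v=.25);env.sleep(.2);s=shot("clamp2");print(s["clock"],yaw(s))
P,cam,W,ok=cloud("clamp2");h=W[...,2]
near=(np.hypot(*(W[...,:2]-C).transpose(2,0,1))<.035)&ok
m=near&(abs(h-.058)<.004);k=contour_pts(cam,m,.058);print("support",circ(k,.029),W[m].mean(0),h[m].std())
A=mid("clamp2",C,.012,.0868,.092);print("neck",A.mean(0))
m=near&(abs(h-.0835)<.003)&(np.hypot(*(W[...,:2]-C).transpose(2,0,1))>.009)
v,u=np.where(m);G=ray(cam,np.c_[u,v],.084)[:,:2];D=G-G.mean(0);d=np.linalg.svd(D,full_matrices=False)[2][0];print("pin by rays",np.arctan(d[1]/d[0]),G.mean(0),len(G))
for sgn in(1,-1):
    e=G[(D@d)*sgn>0];print(e.mean(0))
rows=[(r,u[v==r].mean().round(1)) for r in np.unique(v)];print(rows)
cv2.imwrite("pics/c2.png",cv2.resize(P[150:250,190:310],(720,600),interpolation=cv2.INTER_CUBIC))
```

```text
15.0083 0.03594061064461508
support (array([0.54927872, 0.02284533, 0.02829877]), np.float64(0.0003002222778754422)) [0.55197249 0.02309663 0.0584432 ] 0.0009760183610993715
neck [0.54838492 0.02274725 0.08817713]
pin by rays 0.38632661354905296 [0.54907122 0.02300181] 84
[0.53663868 0.01794247]
[0.55984609 0.02738658]
[(np.int64(187), np.float64(245.0)), (np.int64(188), np.float64(244.0)), (np.int64(189), np.float64(244.5)), (np.int64(190), np.float64(245.0)), (np.int64(191), np.float64(245.0)), (np.int64(192), np.float64(246.0)), (np.int64(193), np.float64(246.0)), (np.int64(194), np.float64(246.5)), (np.int64(195), np.float64(246.5)), (np.int64(196), np.float64(246.0)), (np.int64(215), np.float64(256.0)), (np.int64(216), np.float64(255.0)), (np.int64(217), np.float64(255.0)), (np.int64(218), np.float64(256.0)), (np.int64(219), np.float64(256.0)), (np.int64(220), np.float64(256.0)), (np.int64(221), np.float64(257.0)), (np.int64(222), np.float64(256.5)), (np.int64(223), np.float64(256.5))]
```

View pics/c2.png

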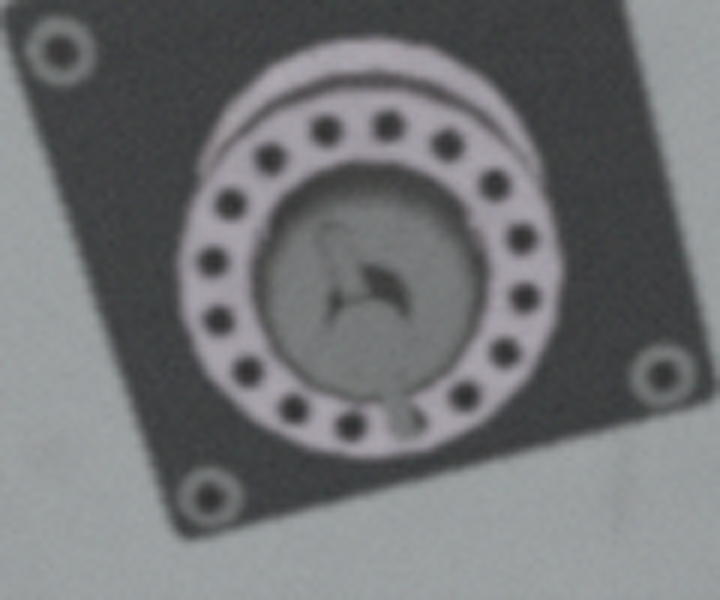

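The support sits on the seat (top at 58.4 mm, centred). The pin direction is 0.32–0.386 rad depending on the method, so I'll take 0.365, which the slot tolerance of about 0.11 covers. Spacer next.

```bash
sed -i 's/^C=.*/C=np.array([.5487,.0224])/' act.py
cat >> act.py <<'E'
def pick(xy,z,a,name,grip=15):
    env.movep([*xy,.10],q(a));cmd,_=goto(xy,.06,a,v=.2,it=1)
    st=env.move_l([*xy,z],v=.08,f_stop=8);env.sleep(.2);s=env.get_state();print("pick",st,s["position"])
    env.clamp(grip);w=env.get_state()["grip_width"]
    env.move_l([*xy,.17],v=.25);env.sleep(.15);shot(name);o=held_off(name);print("width",w,"off",o,"clock",env.get_state()["clock"]);return s["position"][2],o[0]
def over(xy,a,z,off):
    t=np.array(xy)-hand(a,[off[0],0]);env.movep([*t,.17],q(a));cmd,s=goto(t,z,a,v=.15,it=1);print("over",t,s["position"]);return t,s
E
python3 - <<'E'
from act import *
z,off=pick([.4417,.3672],.019,.6846,"held2")
a=.036;t,s=over(C,a,.125,off);f0=s["force"]
st=env.move_l([*t,z+.0592],v=.035,f_stop=5);env.sleep(.2);s=env.get_state();print(st,s["position"],s["force"]-f0,s["clock"])
if not st:
    env.let_go();env.sleep(.2);env.move_l([*t,.17],v=.25);env.sleep(.15);s=shot("clamp3")
    P,cam,W,ok=cloud("clamp3");h=W[...,2];near=(np.hypot(*(W[...,:2]-C).transpose(2,0,1))<.035)&ok
    m=near&(abs(h-.074)<.004)&(np.hypot(*(W[...,:2]-C).transpose(2,0,1))>.0165);k=contour_pts(cam,m,.074);print("spacer",circ(k,.029),h[m].mean(),h[m].std())
    A=mid("clamp3",C,.012,.0868,.092);print("neck",A.mean(0),s["clock"])
E
```

```text
pick False [0.44202464 0.36740552 0.0195713 ]
width 0.05687426179258821 off (array([-0.00084894,  0.00066173]), np.float64(0.005485955896724051), 252) clock 19.4917
over [0.54954839 0.02243056] [0.55010484 0.02249497 0.12598759]
False [0.54951814 0.02243445 0.07885603] [-0.81688748  0.23002097 -0.34242733] 23.2083
spacer (array([0.54936286, 0.02302568, 0.02832512]), np.float64(0.0002810678312710854)) 0.07436784696257584 0.0009213717280199101
neck [0.54841883 0.02265347 0.08822196] 24.8333
```

The spacer is seated (top 74.4 mm, centred). Cap next, with the slot turned to the pin, lowered under guard.

Run:
```python
from act import *
a0=-.332
z,off=pick([.4360,-.1562],.017,a0,"held3",grip=30)
a=a0+.365-.1515;t,s=over(C,a,z+.096,off);env.sleep(.2);f0=env.get_state()["force"]
st=env.move_l([*t,z+.0755],v=.02,f_stop=4);env.sleep(.2);s=env.get_state();print(st,"cap z",s["position"][2]-z,s["position"],s["force"]-f0,s["torque"],s["clock"])
print("z",z,"off",off,"a",a,"t",t)
np.savez("cap_state.npz",z=z,t=t,a=a,f0=f0)
p=np.load("held3.npz")["p"];cv2.imwrite("pics/h3.png",cv2.resize(p[130:300,130:380],(750,510)))
```

```text
pick False [ 0.43632954 -0.15636382  0.01748865]
width 0.057689525274358736 off (array([-5.58405367e-05, -8.24565232e-04]), np.float64(0.006676196961049965), 227) clock 28.8667
over [0.54875545 0.0223934 ] [0.54931018 0.02219874 0.11450911]
False cap z 0.0756093805538266 [0.5487944  0.02239722 0.09309803] [ 1.17981985  0.76596374 -0.18611687] [ 0.04562173  0.04487244 -0.0333091 ] 32.0667
z 0.017488647619862636 off [-5.58405367e-05 -8.24565232e-04] a -0.11850000000000002 t [0.54875545 0.0223934 ]
```

View pics/h3.png

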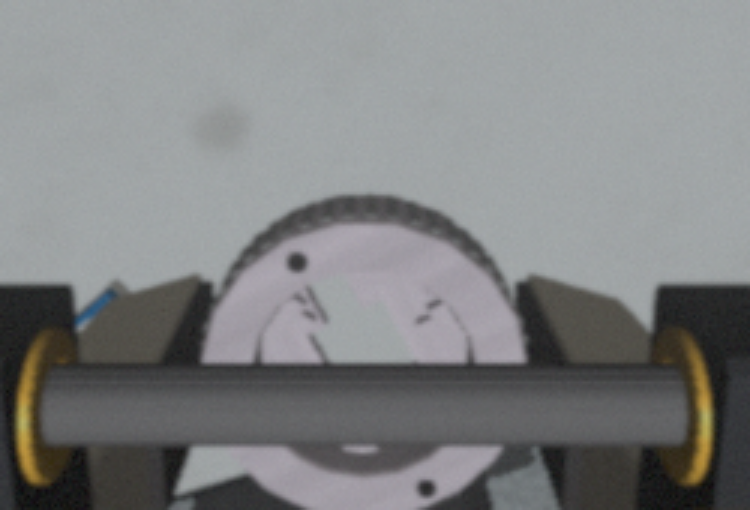

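The held cap is gripped square, and it went down to 75.6 mm without force, so the slot is over the pin. Now push gently.

Run:
```python
from act import *
S=np.load("cap_state.npz");z,t,a,f0=float(S["z"]),S["t"],float(S["a"]),S["f0"]
for c in(.0715,.069,.0675,.067):
    st=env.move_l([*t,z+c],v=.015,f_stop=13);env.sleep(.2);s=env.get_state();print(c,st,"cap z %.4f"%(s["position"][2]-z),(s["force"]-f0).round(2),s["grip_width"],s["clock"])
    if st: break
```

```text
0.0715 False cap z 0.0718 [0.42 1.27 4.8 ] 0.05744347506584825 32.6833
0.069 False cap z 0.0692 [0.99 0.38 7.44] 0.05742047777118109 33.2
0.0675 False cap z 0.0679 [0.89 1.26 7.88] 0.057159615819244405 33.65
0.067 False cap z 0.0675 [-1.    0.79  7.93] 0.05736871037014917 34.1
```

Run:
```python
from act import *
S=np.load("cap_state.npz");z,t,a,f0=float(S["z"]),S["t"],float(S["a"]),S["f0"]
env.move_l([*t,z+.0667],v=.015,f_stop=14);env.sleep(.2);s=env.get_state();print("cap z %.4f"%(s["position"][2]-z),(s["force"]-f0).round(2))
for k in range(1,9):
    st=env.move_l([*t,z+.0667],q(a+k*np.pi/24),f_stop=14)
    s=env.get_state();print(k,st,"yaw+ %.1f"%np.degrees(yaw(s)-a),"z %.4f"%(s["position"][2]-z),(s["force"]-f0).round(1),"Tz %.3f"%s["torque"][2],s["clock"])
    if st: break
```

```text
cap z 0.0672 [0.43 0.83 8.5 ]
1 False yaw+ 7.5 z 0.0673 [-0.6  1.2  8.4] Tz 0.116 34.8333
2 False yaw+ 15.0 z 0.0673 [0.7 0.4 8.6] Tz 0.108 35.1167
3 False yaw+ 22.5 z 0.0673 [-0.4  0.7  8.8] Tz 0.122 35.4
4 False yaw+ 30.0 z 0.0673 [-0.4  0.4  8.7] Tz 0.054 35.6833
5 False yaw+ 37.5 z 0.0673 [0.8 0.6 9.2] Tz 0.104 35.9667
6 False yaw+ 45.0 z 0.0673 [-0.2  0.6  8.7] Tz 0.077 36.25
7 False yaw+ 52.5 z 0.0673 [-0.2  0.9  9.3] Tz 0.124 36.5333
8 False yaw+ 60.0 z 0.0672 [0.1 0.8 9. ] Tz 0.089 36.8167
```

Run:
```python
from act import *
S=np.load("cap_state.npz");z,t,a,f0=float(S["z"]),S["t"],float(S["a"]),S["f0"];b=a+np.pi/3
for c in(.068,.069,.070,.0705,.071):
    st=env.move_l([*t,z+c],q(b),v=.015,f_stop=8);env.sleep(.15);s=env.get_state();f=s["force"]-f0
    print(c,st,"z %.4f"%(s["position"][2]-z),f.round(1),"Tz %.3f"%s["torque"][2],s["clock"])
    if st or f[2]<-1: break
```

```text
0.068 False z 0.0684 [-0.4  1.2  8.6] Tz 0.102 37.2167
0.069 False z 0.0693 [-0.1  1.2  7.1] Tz 0.049 37.6167
0.07 False z 0.0701 [0.7 1.9 6.1] Tz 0.077 38.0167
0.0705 False z 0.0705 [1.9 1.8 5.2] Tz 0.044 38.4167
0.071 False z 0.0708 [ 3.9  2.  -0.4] Tz 0.044 38.8167
```

The cap rose to about 70.8 mm, where the upward force collapsed: the pin is in the grooves. Release and look.

Run:
```python
from act import *
s=env.get_state();p=s["position"]
env.let_go();env.sleep(.2);env.move_l([p[0],p[1],.18],v=.2);env.sleep(.2);s=shot("fin")
P,cam,W,ok=cloud("fin");h=W[...,2];r=np.hypot(*(W[...,:2]-C).transpose(2,0,1))
m=(r<.035)&ok&(abs(h-.091)<.006)&(r>.0205);print("rim",circ(contour_pts(cam,m,.091),.029),"h",h[m].mean()-.0004,h[m].std(),"cap z",h[m].mean()-.0204,s["clock"],s["force"])
A=W[m];G=np.c_[A[:,:2]-C,np.ones(len(A))];print("tilt",np.linalg.lstsq(G,A[:,2],rcond=None)[0])
cv2.imwrite("pics/fin.png",cv2.resize(P[120:260,160:340],(720,560),interpolation=cv2.INTER_CUBIC))
```

```text
rim (array([0.54986095, 0.02183085, 0.02871156]), np.float64(0.00038322574412152444)) h 0.09092929925259209 0.001206489769811685 cap z 0.07092929925259209 40.575 [ 0.01947143 -0.98127997 -0.63182443]
tilt [-0.00858558 -0.00627876  0.09135337]
```

View pics/fin.png

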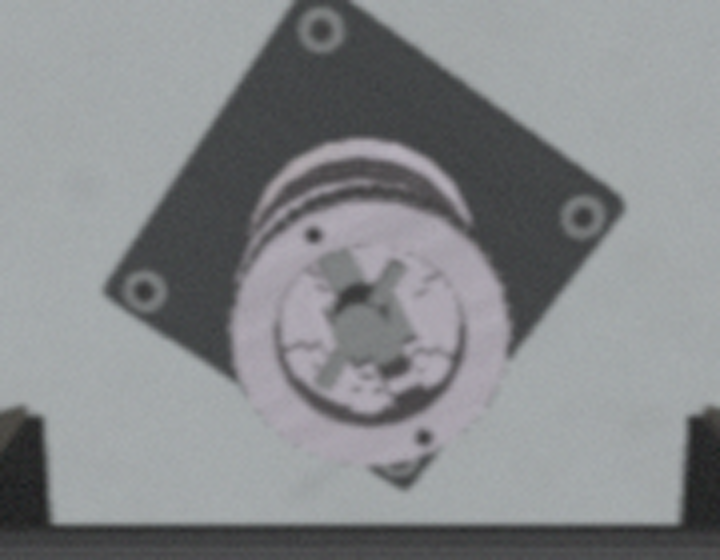

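The picture shows the pin at (400,270) to (330,375), lying across the web at 60° to the slot (dots at (313,235) and (423,437)). The cap is level at 70.9 mm and released, so I'm handing in.

```bash
python3 -c "
from station import env
print(env.finish_job())"
```

```text
the job is handed in; nothing more can be done
None
```

The clamp is assembled and handed in: support and spacer are seated, and the cap is locked on the pin at about 70.9 mm, level and released, at about 41 s on the robot's clock; no verdict was returned.

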